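Clear the packing block, raise the sprung lid over centre and hold it just below

ROBOT

A 6-joint arm with a two-finger parallel gripper is mounted at the origin on the work surface. World frame = base frame: x ahead of the robot, y to its left, z up, the work surface at z = 0. Lengths are in mm, angles in degrees, forces in N, time in s.
With the tool pointing down it reaches from about 350 to 775 mm from the base axis. Payload 5.5 kg.
Tool frame: the origin (TCP) lies midway between the tips of the shut fingers; the grasp point (between the pads) lies 19 mm behind it; z points along the fingers, y is the direction in which the jaws open and shut (so a half turn about z gives the same grasp; the last joint's range is limited). The gripper opens to 85 mm and grips with 20 to 120 N. Pads are 22 mm wide; open, the fingers measure 114 mm over their backs; the gripper's body (76 mm by 85 mm) begins 54 mm behind the grasp point. The pads swing forward as they close: fully open they stand 13 mm farther back than shut.
Start: joints at [-81.337, 17.945, 2.641, 74.691, 0, 82.002], TCP at [164.858, -550.903, 231.323] pointing down, gripper open.
Joint ranges: [-158.12, 158.12], [-49.38, 96.58], [-58.88, 72.47], [-126.05, 133.96], [-84.25, 85.87], [-180, 180]. Speed limits (degrees/s): [147.25, 147.25, 180, 180, 180, 180].

INTERFACE

Orientations are given as [roll, pitch, yaw] about the fixed x, y, z axes, in that order (R = Rz(yaw) Ry(pitch) Rx(roll)).
In Python, from rig import manip, cams, order gives the robot as it stands. The module is installed in compiled form; this text tells all that it offers.
- The arm moves only by the shell command python3 -m crank 'ROWS'. ROWS is JSON, a list of rows, each a list of 7 numbers: the turn, a rotation vector about the world's x, y, z in degrees, then the shift along the world's x, y, z in mm, then the closure, from 0 (fully open) to 1 (shut). In form: [[wx, wy, wz, x, y, z, claw], ...]. A call has 1 to 8 rows; each row shifts and turns the commanded pose from where the row before left it; what a row does not reach is not made up. A row lasts 1/10 s, in which the tool goes at most 50 mm and 8.59 degrees, less where a joint would pass 70% of its speed; a pose out of reach is approached as far as the arm can. A call with a gripper value outside its range is refused whole. The fingers move at their own pace and stop on an object; the grip force is fixed at half the most. Time passes only in rows, so rows that do not move let the fingers close. It gives the time, the measured TCP pose, the force and the opening at its end, in the units of the state.
- manip.get_state(): the state, without advancing time (a new reading comes with each control period).
- cams.get_image(name): name is "scene" or "top" or "wrist"; returns the picture (420x560x3 uint8, red, green, blue); there is no depth.
- cams.camera_model(name): a dict with "fx", "fy", "cx", "cy" (pixels), "D" ([k1, k2, p1, p2, k3] as OpenCV has them; the pictures are not rectified), "rvec" (rotation vector, rad) and "tvec" (3), from world to camera coordinates, as OpenCV has them. Camera axes: x right, y down, z forward; pixel columns grow to the right and rows downward; lengths in mm; the calibration is good to about 2 mm. A picture is of the moment at which its call begins: read the wrist's pose just before it. camera_model takes no time and is no camera call; for the wrist camera it gives the pose at the moment of the call.
- order.close_job(): hands the job in, once; it reports no verdict.
The state is a dict: "t": time; "q": joint angles; "qd": joint speeds; "tau": joint torques, N m; "tcp_pos": TCP position; "ee_rot": TCP orientation; "ft_force": force on the tool from outside, world axes, zero at the start; "moment": the same for the moment, N m; "opening": opening from 0.0 (shut) to 1.0 (fully open).
Only numpy, scipy, OpenCV 4.12 (cv2) and the standard library are available. Lean on these libraries where they do the work, as an engineer would, in place of code of your own. Each camera call takes 0.05 s, during which the arm holds its last target.

TASK

Take the dark wooden packing block off the lid of the grey steel box and set it down flat on the black rubber mat, without dropping it. Then raise the sprung lid by its bar handle clearly past its balance point (the red mark, 55 degrees open), ease it back and hold it just below that point, about 45 degrees open, in the green part of the quadrant. Finish still holding the lid steady there with the gripper, as it falls shut if let go; leave the bowl, wrench and hammer where they are.

Things in the scene. Friction and masses are not known exactly. Their poses are not given: they have to be found in the camera images.
- chest: Grey steel box fixed to the bench, 200 (x) by 260 (y) by 100 mm high; origin under its centre; the handle side is -x, towards the robot; yaw within 0.2 rad. Hinge along its far (+x) top edge. On its +y side, 143 mm out, stands a 4 mm thick arc (quadrant) of 104 mm radius about the hinge: green from 38 to 52 degrees, red at 55, else white; the lid's white side edge is the pointer.
- lid (a joint): Lid opening in rad: 0 shut and level (the start), grows as the handle rises, stop at 1.2. Steel plate 200 x 260 x 6 mm, top 106.5 mm above the bench when shut. Balances at 0.96 (55 degrees): below it falls shut (handle needs about 4 N upward when shut, 1 N at 45 degrees), above it springs open to the stop. Slight hinge friction. 45 degrees is 0.79.
- lid_handle (a point): Middle of the lid's handle: round steel bar 12 mm thick, 140 mm long, parallel to the hinge, 50 mm in front of the lid's edge, in the lid's plane (103.5 mm above the bench when shut), on a 10 mm round arm at each end. Nothing under it; 44 mm clear between bar and lid edge. Axes turn with the lid: y along the bar.
- lid_hinge (a point): Middle of the hinge line, 250 mm from the bar and level with it when shut. Axes turn with the lid: y along the hinge. At opening q the bar lies 250 cos q mm from the hinge towards the box's -x side and 250 sin q mm above it.
- block_center (a point): Centre of the dark wooden packing block with two steel bands, 130 mm (x) by 50 mm (y) by 45 mm high, 0.2 to 0.4 kg, lying flat on the shut lid at the start, roughly across it. Take it across its 50 mm width.
- block: The same packing block; this origin is the centre of its underside.
- mat_center (a point): Centre of the top face of the black rubber mat, 200 mm (x) by 160 mm (y) by 6 mm thick, fixed to the bench left or right of the box.
- bowl: Blue steel bowl, 120 mm across, 45 mm high, on the bench on the other side from the mat; origin under its centre. Bystander.
- wrench: Spanner 200 mm long lying on the bench beside the box; origin under its middle, x along it. Bystander.
- hammer: Hammer 240 mm long lying on the bench beside the box; origin under its middle, x along it. Bystander.
Mind the look-alikes: they are no part of the job. There is more than one size of the block; the job needs the smallest.

How it is judged:
By the outcome, as a careful person would: the job done as asked, in the order asked, and still so for the second after the job is handed in, while the arm keeps its last pose, push and grip.
It also fails if it takes over 61 s, if anything falls off the work surface, if the arm or the gripper's body presses on something with over 40 N, if the wrist force passes 120 N, or if a joint passes its speed limit or range.

## Working session

There is one attempt and no reset: what is moved stays moved. The work goes in short steps, Python scripts to look and compute and a shell command to move; the robot and the scene stay as the last step left them, time stands still between calls to the robot, and variables do not carry over. Pictures are saved under pics/ and viewed, and the job is handed in when it is done.

```bash
mkdir -p pics; python3 - <<'E'
from rig import manip,cams
import cv2
for n in("scene","top","wrist"):
    im=cams.get_image(n); cv2.imwrite(f"pics/{n}0.png",im[:,:,::-1])
s=manip.get_state(); print({k:s[k] for k in("t","tcp_pos","ee_rot","ft_force","opening")})
for n in("scene","top"):print(cams.camera_model(n))
E
```

```text
{'t': 0.15, 'tcp_pos': array([ 164.79318286, -550.48305297,  230.62180716]), 'ee_rot': array([-1.79922176e+02, -1.27457579e-02,  1.66608713e+01]), 'ft_force': array([-1.08627165,  0.23949679,  0.30477832]), 'opening': 1.0005540125543098}
{'fx': 501.38447685806307, 'fy': 501.38447685806307, 'cx': 284.06232302710566, 'cy': 210.27112849109923, 'D': array([-0.18426935,  0.        ,  0.        ,  0.        ,  0.        ]), 'rvec': array([ 1.4019955 ,  1.93746438, -1.00126193]), 'tvec': array([ 187.5107913 , -235.59066568, 1864.03663033])}
{'fx': 472.70218977370246, 'fy': 472.70218977370246, 'cx': 275.69260024359744, 'cy': 202.7203500817241, 'D': array([-0.15128332,  0.        ,  0.        ,  0.        ,  0.        ]), 'rvec': array([ 2.19963354, -2.14819291,  0.1359624 ]), 'tvec': array([ -18.2059208 ,  597.68838223, 1323.7811091 ])}
```

View pics/scene0.png

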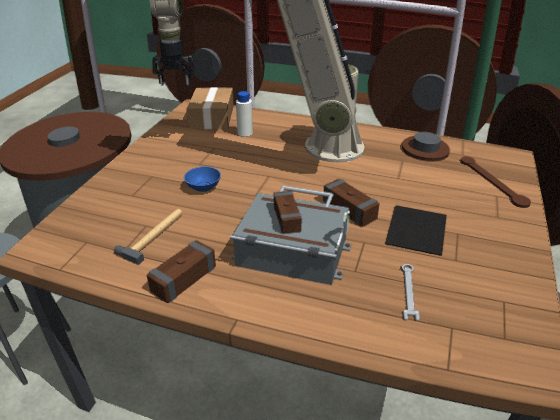

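View pics/top0.png

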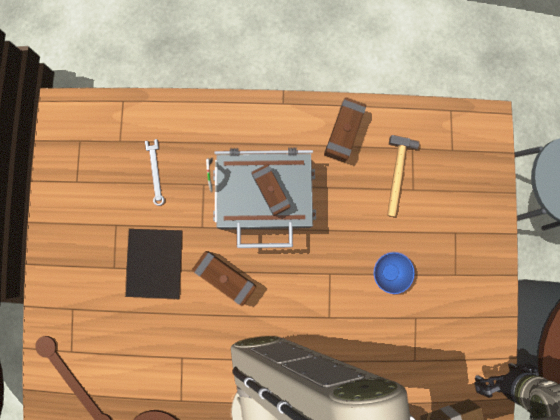

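The top view shows the chest around (264,190), with the small block on the lid at (270,191). The bar is at (264,241) and the mat at (154,264). A larger look-alike block lies at (225,278), near the bar and mat. I'll zoom in for corners.

```bash
cat > h.py <<'E'
import numpy as np,cv2
from rig import manip,cams
def ray(n,px,m=None):
    m=m or cams.camera_model(n)
    K=np.array([[m['fx'],0,m['cx']],[0,m['fy'],m['cy']],[0,0,1]])
    p=cv2.undistortPoints(np.array(px,float).reshape(-1,1,2),K,m['D']).reshape(-1,2)
    R=cv2.Rodrigues(m['rvec'])[0]; C=-R.T@np.array(m['tvec'])
    return C,np.c_[p,np.ones(len(p))]@R
def onz(n,px,z,m=None):
    C,d=ray(n,px,m); return C+d*((z-C[2])/d[:,2])[:,None]
def proj(n,P,m=None):
    m=m or cams.camera_model(n)
    K=np.array([[m['fx'],0,m['cx']],[0,m['fy'],m['cy']],[0,0,1]])
    return cv2.projectPoints(np.array(P,float).reshape(-1,1,3),np.array(m['rvec']),np.array(m['tvec']),K,m['D'])[0].reshape(-1,2)
E
python3 - <<'E'
import cv2
im=cv2.imread('pics/top0.png')
cv2.imwrite('pics/topc.png',cv2.resize(im[140:305,115:325],None,fx=3.6,fy=3.6,interpolation=cv2.INTER_CUBIC))
im=cv2.imread('pics/scene0.png')
cv2.imwrite('pics/scenec.png',cv2.resize(im[170:290,225:455],None,fx=3.4,fy=3.4,interpolation=cv2.INTER_CUBIC))
E
```

```text
(no output)
```

View pics/topc.png

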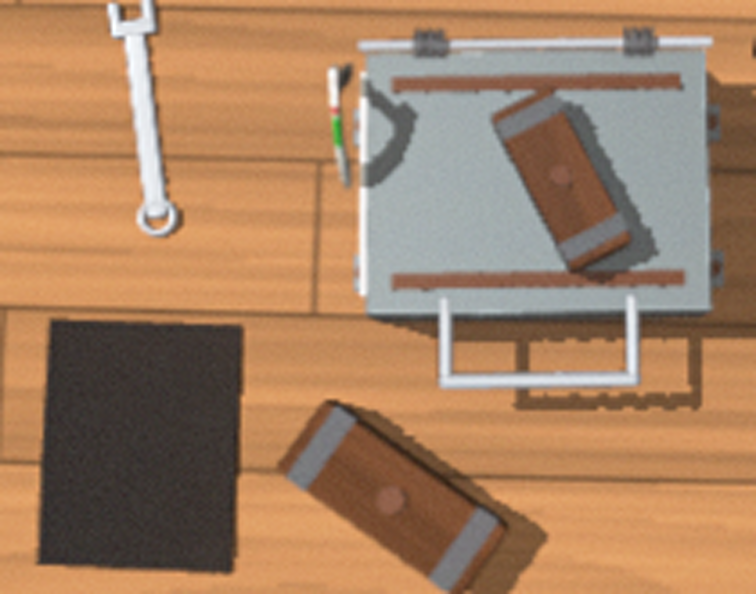

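View pics/scenec.png

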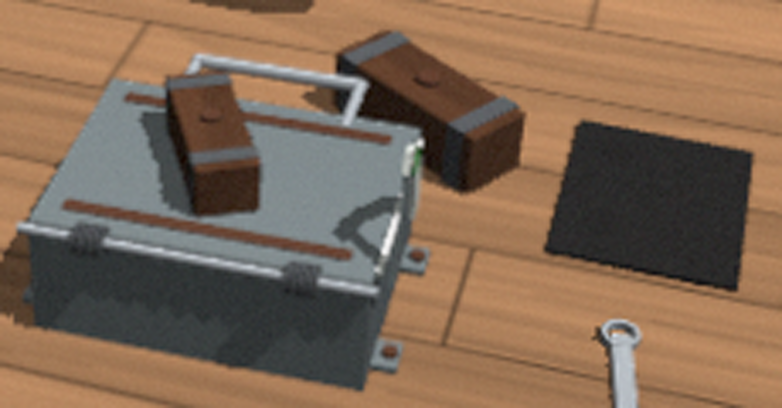

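```bash
cat > m.py <<'E'
from h import *
T=lambda L:[(115+(x+.5)/3.6-.5,140+(y+.5)/3.6-.5) for x,y in L]
r=lambda a:np.round(a,1).tolist()
print('mat',r(onz('top',T([(50,321),(242,326),(233,572),(38,562)]),6)),r(onz('top',T([(50,321),(242,326),(233,572),(38,562)]),6).mean(0)))
print('block',r(onz('top',T([(492,118),(550,92),(628,240),(578,270),(561,176)]),151.5)))
print('bar',r(onz('top',T([(443,381),(635,379)]),103.5)), 'armtop',r(onz('top',T([(445,300),(632,297)]),103.5)))
print('lidfront',r(onz('top',T([(368,312),(708,311)]),106.5)))
print('hingerod',r(onz('top',T([(360,46),(711,42)]),103.5)))
print('bigblock', r(onz('top',T([(281,466),(332,403),(507,524),(450,592)]),65)))
S=lambda L:[(225+(x+.5)/3.4-.5,170+(y+.5)/3.4-.5) for x,y in L]
print('scene bar',r(onz('scene',S([(197,60),(364,84)]),103.5)))
print('scene knob',r(onz('scene',S([(211,114)]),151.5)))
print('scene block',r(onz('scene',S([(168,78),(222,73),(259,157),(191,166)]),151.5)))
print('scene hinge',r(onz('scene',S([(20,227),(376,290)]),103.5)))
print('scene mat',r(onz('scene',S([(580,122),(752,152),(737,289),(547,252)]),6).mean(0)))
print('C',ray('top',[(1,1)])[0],ray('scene',[(1,1)])[0])
E
python3 m.py
```

```text
mat [[513.1, 425.8, 6.0], [513.5, 267.2, 6.0], [315.7, 267.4, 6.0], [317.7, 427.3, 6.0]] [415.0, 346.9, 6.0]
block [[663.7, 63.9, 151.5], [684.1, 21.9, 151.5], [576.5, -37.4, 151.5], [553.7, -1.6, 151.5], [622.1, 12.4, 151.5]]
bar [[471.9, 96.8, 103.5], [476.8, -46.9, 103.5]] armtop [[532.7, 97.1, 103.5], [538.3, -43.4, 103.5]]
lidfront [[522.0, 154.4, 106.5], [528.9, -100.6, 106.5]]
hingerod [[725.4, 168.4, 103.5], [735.5, -100.3, 103.5]]
bigblock [[403.9, 222.1, 65.0], [453.4, 184.3, 65.0], [364.2, 47.1, 65.0], [311.3, 89.4, 65.0]]
scene bar [[479.0, -45.2, 103.5], [470.2, 98.0, 103.5]]
scene knob [[619.1, 12.1, 151.5]]
scene block [[582.3, -35.1, 151.5], [562.1, 2.8, 151.5], [661.0, 62.6, 151.5], [687.3, 18.9, 151.5]]
scene hinge [[737.3, -97.7, 103.5], [724.6, 168.9, 103.5]]
scene mat [420.7, 349.6, 6.0]
C [ 451.86491444   17.5059876  1380.38796072] [1635.48167526  335.54759046  881.98827784]
```

Both views agree: the block is at (621,12) with yaw about 29.5°. The bar middle is at (474.5,25.5), chest yaw about 2.2°, and the mat at (417,348). I'll go above the block with tool yaw 209.5°, which keeps joint 6 in range at the mat.

```bash
python3 -m crank '[[0,0,8.04,19,23.5,0,0],[0,0,8.04,19,23.5,0,0],[0,0,8.04,19,23.5,0,0],[0,0,8.04,19,23.5,0,0],[0,0,8.04,19,23.5,0,0],[0,0,8.04,19,23.5,0,0],[0,0,8.04,19,23.5,0,0],[0,0,8.04,19,23.5,0,0]]'
python3 -m crank '[[0,0,8.04,19,23.5,0,0],[0,0,8.04,19,23.5,0,0],[0,0,8.04,19,23.5,0,0],[0,0,8.04,19,23.5,0,0],[0,0,8.04,19,23.5,0,0],[0,0,8.04,19,23.5,0,0],[0,0,8.04,19,23.5,0,0],[0,0,8.04,19,23.5,0,0]]'
python3 -m crank '[[0,0,8.04,19,23.5,0,0],[0,0,8.04,19,23.5,0,0],[0,0,8.04,19,23.5,0,0],[0,0,8.04,19,23.5,0,0],[0,0,8.04,19,23.5,0,0],[0,0,8.04,19,23.5,0,0],[0,0,8.04,19,23.5,0,0],[0,0,8.04,19,23.5,0,0]]'
python3 -m crank '[[0,0,0,0,0,0,0],[0,0,0,0,0,0,0],[0,0,0,0,0,0,0]]'
python3 - <<'E'
from h import *
s=manip.get_state();print(s['q'])
m=cams.camera_model('wrist')
im=cams.get_image('wrist').copy();cv2.imwrite('pics/w1.png',im[:,:,::-1])
print(m)
E
```

```text
t: 0.95
tcp_pos: [317.4, -361.7, 231.1]
ee_rot: [-180.0, -0.0, 81.3]
ft_force: [1.1, -0.8, 0.2]
opening: 0.998
t: 1.75
tcp_pos: [469.3, -173.7, 231.1]
ee_rot: [-180.0, -0.0, 145.6]
ft_force: [0.7, 0.5, -0.2]
opening: 1.002
t: 2.55
tcp_pos: [621.3, 14.2, 230.9]
ee_rot: [180.0, -0.0, -150.0]
ft_force: [0.2, -0.5, 0.4]
opening: 1.004
t: 2.85
tcp_pos: [620.2, 12.6, 231.0]
ee_rot: [180.0, -0.1, -150.5]
ft_force: [-0.3, -0.9, -1.1]
opening: 1.003
[-6.24396264e+00  2.31843286e+01  1.01651205e+01  7.70427910e+01
 -1.07954592e-02 -3.57698306e+01]
{'fx': 315.32549752802436, 'fy': 315.32549752802436, 'cx': 276.31204038783926, 'cy': 204.64540037094164, 'D': array([-0.03520611,  0.        ,  0.        ,  0.        ,  0.        ]), 'rvec': array([-1.50505178, -2.58246695, -0.34318901]), 'tvec': array([ 294.93636327, -559.83197771,  235.69391722])}
```

View pics/w1.png

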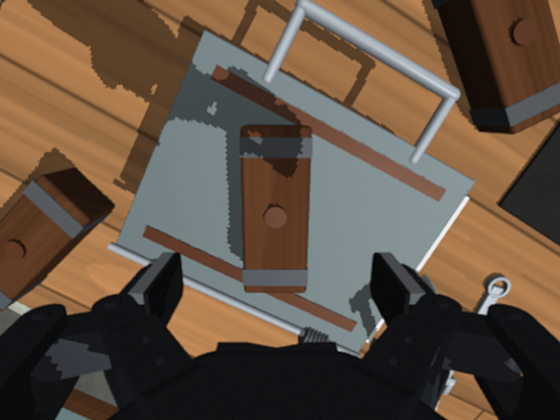

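The block appears upright between the fingers with its knob at (275,216). The handle bar runs from (300,8) to (456,95). I'll measure here too.

```bash
python3 - <<'E'
from h import *
m=cams.camera_model('wrist')
o=onz('wrist',[(275,216),(241,126),(312,126),(307,288),(244,288)],151.5,m);print(np.round(o,1)); print(np.degrees(np.arctan2(*(o[1]+o[2]-o[3]-o[4])[1::-1]))-180)
b=onz('wrist',[(303,8),(456,95)],103.5,m);print(np.round(b,1),b.mean(0)); print(m['rvec'])
E
```

```text
[[622.4  12.3 151.5]
 [577.7 -39.8 151.5]
 [553.7   2.6 151.5]
 [661.8  63.6 151.5]
 [686.4  20.3 151.5]]
-330.83775171841864
[[479.1 -44.1 103.5]
 [471.3  98.  103.5]] [475.20526264  26.94189208 103.5       ]
[-1.505147   -2.58197476 -0.34346051]
```

```bash
python3 -m crank '[[0,0,0,0,0,-25,0],[0,0,0,0,0,-25,0],[0,0,0,0,0,-25,0],[0,0,0,0,0,-20,0],[0,0,0,0,0,-14,0],[0,0,0,0,0,-9,0],[0,0,0,0,0,0,0],[0,0,0,0,0,0,0.1]]'
python3 -m crank '[[0,0,0,0,0,0,0.3],[0,0,0,0,0,0,0.4],[0,0,0,0,0,0,0.6],[0,0,0,0,0,0,0.8],[0,0,0,0,0,0,0.8],[0,0,0,0,0,0,0.8],[0,0,0,0,0,0,0.8],[0,0,0,0,0,0,0.8]]'
```

```text
t: 3.7
tcp_pos: [621.0, 12.6, 114.0]
ee_rot: [-180.0, 0.0, -150.4]
ft_force: [0.2, -0.4, 0.6]
opening: 0.896
t: 4.5
tcp_pos: [621.6, 12.9, 114.6]
ee_rot: [-179.9, 0.1, -150.4]
ft_force: [-0.7, -1.0, 5.9]
opening: 0.575
```

```bash
python3 -m crank '[[0,0,0,0,0,2,0.8],[0,0,0,0,0,5,0.8],[0,0,0,0,0,10,0.8],[0,0,0,0,0,15,0.8],[0,0,0,0,0,20,0.8],[0,0,0,0,0,20,0.8],[0,0,0,0,0,10,0.8],[0,0,0,0,0,4,0.8]]'
python3 -m crank '[[0,0,-1,-3,5,0,0.8],[0,0,-2,-8,13,0,0.8],[0,0,-2,-12,20,0,0.8],[0,0,-2,-12,20,0,0.8],[0,0,-2,-12,20,0,0.8],[0,0,-2,-12,20,0,0.8],[0,0,-2,-12,20,0,0.8],[0,0,-2,-12,20,0,0.8]]'
python3 -m crank '[[0,0,-2,-13,20,0,0.8],[0,0,-2,-13,20,0,0.8],[0,0,-2,-13,20,0,0.8],[0,0,-2,-13,20,0,0.8],[0,0,-2,-13,20,0,0.8],[0,0,-2,-13,20,0,0.8],[0,0,-1.6,-13,20,0,0.8],[0,0,-1,-13,20,0,0.8]]'
python3 -m crank '[[0,0,0,-12,18,0,0.8],[0,0,0,-8,13,0,0.8],[0,0,0,-3,5,0,0.8],[0,0,0,0,0,0,0.8],[0,0,0,0,0,0,0.8],[0,0,0,0,0,0,0.8]]'
python3 - <<'E'
from h import *
cv2.imwrite('pics/s2.png',cams.get_image('scene')[:,:,::-1])
m=cams.camera_model('wrist')
cv2.imwrite('pics/w2.png',cams.get_image('wrist')[:,:,::-1])
print(manip.get_state()['q'])
E
```

```text
t: 5.3
tcp_pos: [621.5, 13.1, 200.8]
ee_rot: [-179.9, 0.1, -150.4]
ft_force: [1.0, -0.1, -1.9]
opening: 0.578
t: 6.1
tcp_pos: [536.2, 152.0, 197.9]
ee_rot: [180.0, -0.1, -165.5]
ft_force: [-1.1, 0.5, -2.5]
opening: 0.576
t: 6.9
tcp_pos: [432.1, 311.7, 198.0]
ee_rot: [-180.0, -0.1, 179.9]
ft_force: [0.6, 0.4, -2.7]
opening: 0.578
t: 7.5
tcp_pos: [411.4, 346.4, 199.2]
ee_rot: [-180.0, 0.0, 180.0]
ft_force: [0.6, 0.4, -1.2]
opening: 0.578
[ 3.15558829e+01  1.44859012e+01 -6.56794255e+00  6.89436137e+01
 -3.19180045e-03  3.16060416e+01]
```

View pics/s2.png

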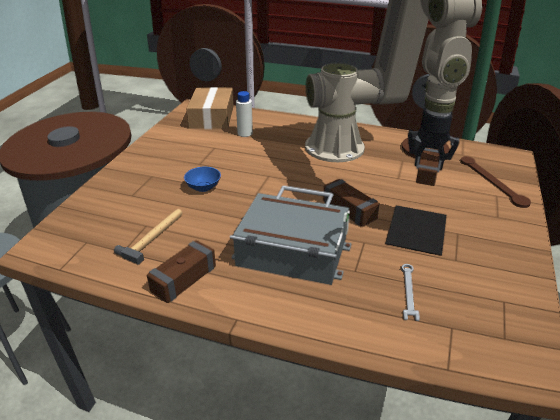

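View pics/w2.png

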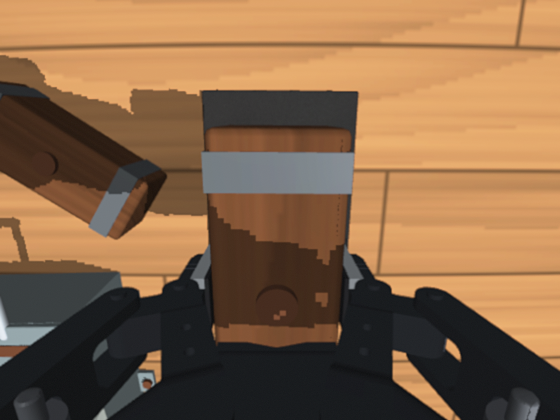

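The block is held squarely above the mat. Lowering it, and slowing near contact.

```bash
python3 -m crank '[[0,0,0,1,0.5,-8,0.8],[0,0,0,2,0.5,-20,0.8],[0,0,0,2,0.5,-30,0.8],[0,0,0,0,0,-30,0.8],[0,0,0,0,0,-30,0.8],[0,0,0,0,0,-25,0.8],[0,0,0,0,0,-15,0.8],[0,0,0,0,0,-8,0.8]]'
python3 -m crank '[[0,0,0,0,0,-4,0.8],[0,0,0,0,0,-3,0.8],[0,0,0,0,0,-3,0.8],[0,0,0,0,0,-2,0.8],[0,0,0,0,0,-1,0.8],[0,0,0,0,0,-1,0.8],[0,0,0,0,0,0,0.8],[0,0,0,0,0,0,0.8]]'
```

```text
t: 8.4
tcp_pos: [414.8, 347.6, 31.1]
ee_rot: [-179.9, -0.2, 180.0]
ft_force: [0.1, 0.4, -2.1]
opening: 0.575
t: 9.2
tcp_pos: [415.9, 348.7, 19.5]
ee_rot: [180.0, 0.0, -180.0]
ft_force: [0.1, -0.2, -2.2]
opening: 0.575
```

```bash
python3 -m crank '[[0,0,0,0,0,-1,0.8],[0,0,0,0,0,-1,0.8],[0,0,0,0,0,-1,0.8],[0,0,0,0,0,-1,0.8],[0,0,0,0,0,0,0.8],[0,0,0,0,0,0,0.8]]'
python3 -m crank '[[0,0,0,0,0,-0.6,0.8],[0,0,0,0,0,-0.4,0.8],[0,0,0,0,0,0,0.8]]'
```

```text
t: 9.8
tcp_pos: [415.8, 348.6, 15.2]
ee_rot: [180.0, -0.0, -180.0]
ft_force: [0.1, -0.5, -3.2]
opening: 0.577
t: 10.1
tcp_pos: [415.9, 348.6, 14.3]
ee_rot: [180.0, 0.0, -180.0]
ft_force: [-0.3, -0.3, -2.7]
opening: 0.577
```

```bash
python3 -m crank '[[0,0,0,0,0,-0.5,0.8],[0,0,0,0,0,-0.5,0.8],[0,0,0,0,0,0,0.8],[0,0,0,0,0,0,0.8]]'
python3 -m crank '[[0,0,0,0,0,-0.5,0.8],[0,0,0,0,0,-0.5,0.8],[0,0,0,0,0,0,0.8],[0,0,0,0,0,0,0.8]]'
```

```text
t: 10.5
tcp_pos: [415.9, 348.6, 14.2]
ee_rot: [180.0, 0.0, -180.0]
ft_force: [-2.6, -0.9, 5.1]
opening: 0.576
t: 10.9
tcp_pos: [415.9, 348.6, 14.2]
ee_rot: [180.0, 0.1, -180.0]
ft_force: [-5.0, -2.8, 13.1]
opening: 0.575
```

Contact at z 14.2. Easing off the push, releasing and rising.

```bash
python3 -m crank '[[0,0,0,0,0,1,0.8],[0,0,0,0,0,0,0.4],[0,0,0,0,0,0,0.3],[0,0,0,0,0,0,0.15],[0,0,0,0,0,0,0.05],[0,0,0,0,0,0,0.05],[0,0,0,0,0,0,0],[0,0,0,0,0,3,0]]'
python3 -m crank '[[0,0,0,0,0,8,0],[0,0,0,0,0,20,0],[0,0,0,0,0,30,0],[0,0,0,0,0,30,0],[0,0,0,0,0,30,0],[0,0,0,0,0,30,0],[0,0,0,0,0,25,0],[0,0,0,0,0,0,0]]'
python3 - <<'E'
from h import *
cv2.imwrite('pics/s3.png',cams.get_image('scene')[:,:,::-1])
cv2.imwrite('pics/w3.png',cams.get_image('wrist')[:,:,::-1])
print(manip.get_state()['q'])
E
```

```text
t: 11.7
tcp_pos: [415.5, 348.4, 16.0]
ee_rot: [-180.0, -0.0, -180.0]
ft_force: [0.1, 0.6, -0.1]
opening: 1.004
t: 12.5
tcp_pos: [417.9, 349.9, 194.1]
ee_rot: [179.8, 0.4, -180.0]
ft_force: [-0.1, 0.3, -0.8]
opening: 1.001
[ 3.14922354e+01  1.51960813e+01 -6.91182814e+00  6.77741490e+01
  4.47035883e-03  3.14704158e+01]
```

View pics/s3.png

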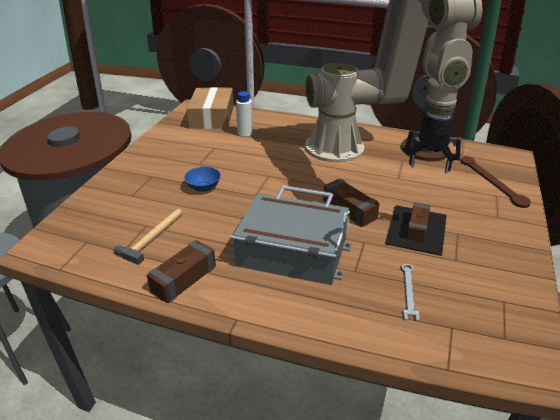

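View pics/w3.png

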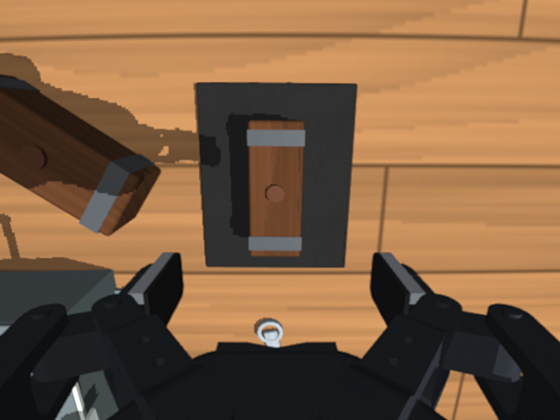

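The block lies flat and centred on the mat: knob at (275,193) in the wrist view, mat from (196,83) to (356,268). Next, over the bar with jaws across it.

```bash
python3 -m crank '[[0,0,-3,2,-10,0,0],[0,0,-6,4,-20,0,0],[0,0,-6.5,4,-24,0,0.2],[0,0,-6.5,4,-24,0,0.4],[0,0,-6.5,4,-24,0,0.5],[0,0,-6.5,4,-24,0,0.5],[0,0,-6.5,4,-24,0,0.5],[0,0,-6.5,4,-24,0,0.5]]'
python3 -m crank '[[0,0,-6.5,4,-24,0,0.5],[0,0,-6.5,4,-24,0,0.5],[0,0,-6.5,4,-24,0,0.5],[0,0,-6.5,4,-24,0,0.5],[0,0,-6.5,4,-24,0,0.5],[0,0,-5,4,-20,0,0.5],[0,0,-2,2,-10,0,0.5],[0,0,0,1,0,0,0.5]]'
python3 -m crank '[[0,0,0,0,0,0,0.5],[0,0,0,0,0,0,0.5]]'
python3 - <<'E'
from h import *
print(manip.get_state()['q'])
cv2.imwrite('pics/w4.png',cams.get_image('wrist')[:,:,::-1])
E
```

```text
t: 13.4
tcp_pos: [444.8, 173.4, 187.9]
ee_rot: [-179.9, -0.1, 131.8]
ft_force: [0.6, -0.1, 0.1]
opening: 0.499
t: 14.2
tcp_pos: [472.4, 23.8, 188.4]
ee_rot: [-179.9, -0.0, 92.4]
ft_force: [-0.0, -0.7, 0.9]
opening: 0.499
t: 14.4
tcp_pos: [472.5, 25.4, 189.0]
ee_rot: [-180.0, -0.0, 92.6]
ft_force: [0.5, 0.1, -0.2]
opening: 0.499
[-6.66560171e+00  7.79472190e+00 -1.64067236e+01  6.58359462e+01
  1.60575864e-02  8.07019962e+01]
```

View pics/w4.png

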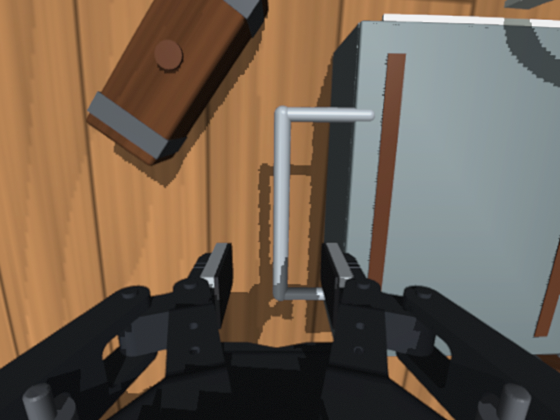

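```bash
python3 - <<'E'
from h import *
b=onz('wrist',[(283,110),(280,294)],103.5);print(np.round(b,1),b.mean(0),np.degrees(np.arctan2(b[1,0]-b[0,0],b[0,1]-b[1,1])))
print(proj('wrist',[[472.5,25.4,103.5]]))
E
```

```text
[[473.2  97.5 103.5]
 [478.1 -46.2 103.5]] [475.65702755  25.64330205 103.5       ] 1.9847252360212526
[[277.19656783 209.42267143]]
```

```bash
python3 -m crank '[[0,0,0,1,0,-5,0.5],[0,0,0,1,0,-15,0.5],[0,0,0,0.8,0,-20,0.5],[0,0,0,0,0,-20,0.5],[0,0,0,0,0,-20,0.5],[0,0,0,0,0,-15,0.5],[0,0,0,0,0,-9,0.5],[0,0,0,0,0,0,0.5]]'
python3 -m crank '[[0,0,0,0,0,0,0.5],[0,0,0,0,0,0,0.6],[0,0,0,0,0,0,0.7],[0,0,0,0,0,0,0.75],[0,0,0,0,0,0,0.8],[0,0,0,0,0,0,0.85],[0,0,0,0,0,0,0.9],[0,0,0,0,0,0,0.9]]'
```

```text
t: 15.25
tcp_pos: [474.6, 25.0, 84.1]
ee_rot: [-179.9, -0.0, 92.6]
ft_force: [0.2, 0.4, -0.1]
opening: 0.503
t: 16.05
tcp_pos: [475.9, 24.6, 85.6]
ee_rot: [180.0, 0.0, 92.5]
ft_force: [0.3, -0.1, 1.5]
opening: 0.115
```

```bash
python3 -m crank '[[0,0,0,0,0,0,1],[0,0,0,0,0,0,1],[0,0,0,0,0,0,1]]'
python3 - <<'E'
from h import *
import cv2
cv2.imwrite('pics/w5.png',cams.get_image('wrist')[:,:,::-1])
E
```

```text
t: 16.35
tcp_pos: [475.9, 24.6, 85.5]
ee_rot: [180.0, 0.0, 92.5]
ft_force: [-0.1, -0.1, 3.1]
opening: 0.118
```

View pics/w5.png

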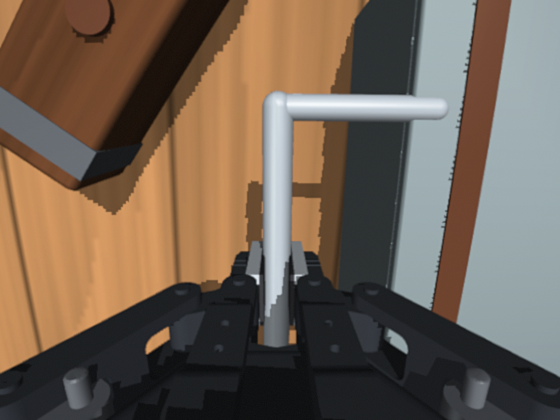

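```bash
python3 - <<'E'
import numpy as np
q=np.radians([0,1,3,6,9,12,15,18,21,24,27,30,33,36,39,42,45,48,51,54,57,59,61,62])
s=250*(1-np.cos(q));z=250*np.sin(q)
for a,ds,dz in zip(np.degrees(q[1:]),np.diff(s),np.diff(z)):print(round(a),round(ds*.9992,1),round(ds*.04,2),round(dz,1))
E
```

```text
1 0.0 0.0 4.4
3 0.3 0.01 8.7
6 1.0 0.04 13.0
9 1.7 0.07 13.0
12 2.4 0.1 12.9
15 3.1 0.12 12.7
18 3.7 0.15 12.5
21 4.4 0.17 12.3
24 5.0 0.2 12.1
27 5.6 0.23 11.8
30 6.2 0.25 11.5
33 6.8 0.27 11.2
36 7.4 0.3 10.8
39 8.0 0.32 10.4
42 8.5 0.34 10.0
45 9.0 0.36 9.5
48 9.5 0.38 9.0
51 9.9 0.4 8.5
54 10.4 0.42 8.0
57 10.8 0.43 7.4
59 7.4 0.3 4.6
61 7.6 0.3 4.4
62 3.8 0.15 2.1
```

```bash
python3 -m crank '[[0,0,0,0,0,4.4,1],[0,0,0,0.3,0,8.7,1],[0,0,0,1,0,13,1],[0,0,0,0,0,0,1]]'
python3 -m crank '[[0,0,0,1.7,0.1,13,1],[0,0,0,2.4,0.1,12.9,1],[0,0,0,3.1,0.1,12.7,1],[0,0,0,3.7,0.1,12.5,1],[0,0,0,0,0,0,1]]'
```

```text
t: 16.8
tcp_pos: [477.5, 24.6, 112.3]
ee_rot: [179.9, 0.0, 92.5]
ft_force: [3.2, -0.4, -4.0]
opening: 0.115
t: 17.3
tcp_pos: [488.4, 25.0, 162.8]
ee_rot: [179.9, 0.0, 92.5]
ft_force: [3.5, 0.6, -6.1]
opening: 0.112
```

Forces are low and the lid is following (about 18°). Continuing to 39°.

```bash
python3 -m crank '[[0,0,0,4.4,0.2,12.3,1],[0,0,0,5,0.2,12.1,1],[0,0,0,5.6,0.2,11.8,1],[0,0,0,6.2,0.2,11.5,1],[0,0,0,6.8,0.3,11.2,1],[0,0,0,7.4,0.3,10.8,1],[0,0,0,8,0.3,10.4,1],[0,0,0,0,0,0,1]]'
python3 - <<'E'
from h import *
cv2.imwrite('pics/s6.png',cv2.resize(cams.get_image('scene')[110:290,200:400,::-1],None,fx=3.3,fy=3.3,interpolation=cv2.INTER_CUBIC))
E
```

```text
t: 18.1
tcp_pos: [530.1, 26.6, 241.9]
ee_rot: [-179.8, 0.0, 92.5]
ft_force: [-3.5, -0.1, -0.6]
opening: 0.115
```

View pics/s6.png

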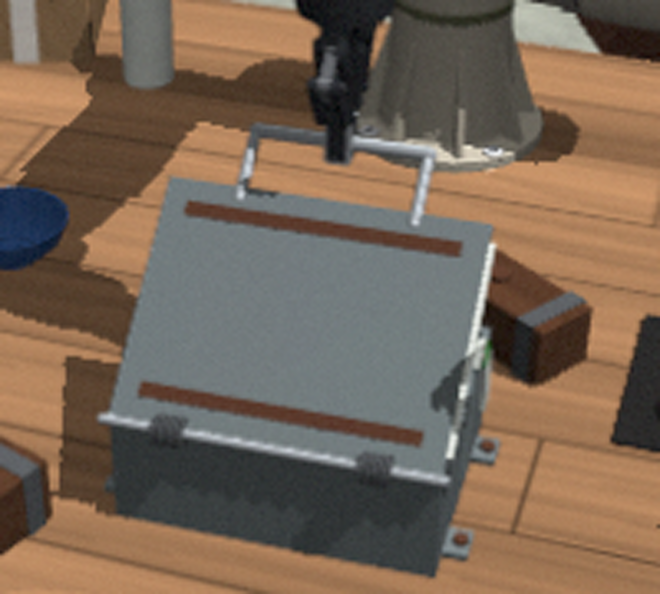

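The lid is held at about 39°. Carrying on past the balance point to about 62°.

```bash
python3 -m crank '[[0,0,0,8.5,0.3,10,1],[0,0,0,9,0.4,9.5,1],[0,0,0,9.5,0.4,9,1],[0,0,0,9.9,0.4,8.5,1],[0,0,0,10.4,0.4,8,1],[0,0,0,10.8,0.4,7.4,1],[0,0,0,7.4,0.3,4.6,1],[0,0,0,7.6,0.3,4.4,1]]'
python3 -m crank '[[0,0,0,3.8,0.2,2.1,1],[0,0,0,0,0,0,1],[0,0,0,0,0,0,1],[0,0,0,0,0,0,1]]'
python3 - <<'E'
from h import *
cv2.imwrite('pics/s7.png',cv2.resize(cams.get_image('scene')[110:290,200:400,::-1],None,fx=3.3,fy=3.3,interpolation=cv2.INTER_CUBIC))
cv2.imwrite('pics/t7.png',cv2.resize(cams.get_image('top')[130:290,170:370,::-1],None,fx=3.3,fy=3.3,interpolation=cv2.INTER_CUBIC))
E
```

```text
t: 18.95
tcp_pos: [602.9, 29.3, 305.0]
ee_rot: [-179.9, 0.0, 92.5]
ft_force: [-6.2, -1.1, 8.7]
opening: 0.115
t: 19.35
tcp_pos: [607.8, 29.5, 307.1]
ee_rot: [179.9, 0.0, 92.5]
ft_force: [-3.4, -1.0, 7.3]
opening: 0.11
```

View pics/s7.png

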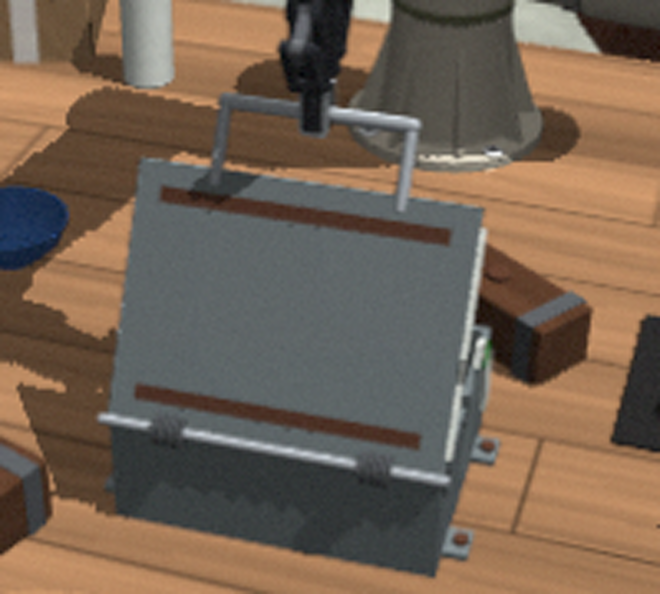

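View pics/t7.png

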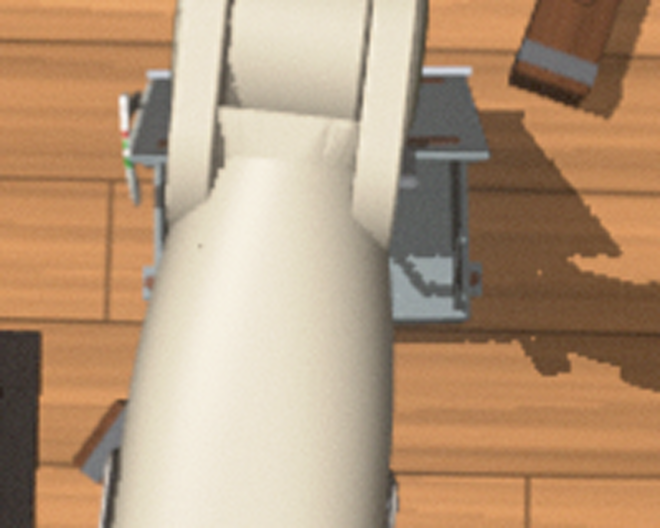

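The TCP has risen 222 mm, which puts the lid at about 62°, past the balance point. Now easing it back to 45° at half speed.

```bash
python3 -m crank '[[0,0,0,-3.8,-0.2,-2.1,1],[0,0,0,-3.8,-0.15,-2.2,1],[0,0,0,-3.8,-0.15,-2.2,1],[0,0,0,-3.7,-0.15,-2.3,1],[0,0,0,-3.7,-0.15,-2.3,1],[0,0,0,-5.5,-0.2,-3.6,1],[0,0,0,-5.3,-0.2,-3.8,1],[0,0,0,-5.2,-0.2,-3.9,1]]'
python3 -m crank '[[0,0,0,-5.2,-0.2,-4.1,1],[0,0,0,-5,-0.2,-4.2,1],[0,0,0,-4.9,-0.2,-4.3,1],[0,0,0,-4.8,-0.2,-4.4,1],[0,0,0,-4.7,-0.2,-4.6,1],[0,0,0,0,0,0,1],[0,0,0,0,0,0,1],[0,0,0,0,0,0,1]]'
python3 - <<'E'
from h import *
cv2.imwrite('pics/s8.png',cv2.resize(cams.get_image('scene')[110:290,200:400,::-1],None,fx=3.3,fy=3.3,interpolation=cv2.INTER_CUBIC))
cv2.imwrite('pics/t8.png',cv2.resize(cams.get_image('top')[130:290,170:370,::-1],None,fx=3.3,fy=3.3,interpolation=cv2.INTER_CUBIC))
E
```

```text
t: 20.25
tcp_pos: [572.9, 28.2, 283.9]
ee_rot: [179.9, 0.0, 92.5]
ft_force: [-2.3, -2.1, 6.4]
opening: 0.115
t: 21.05
tcp_pos: [549.0, 27.3, 262.0]
ee_rot: [-180.0, 0.0, 92.5]
ft_force: [0.3, -2.0, -0.2]
opening: 0.115
```

View pics/s8.png

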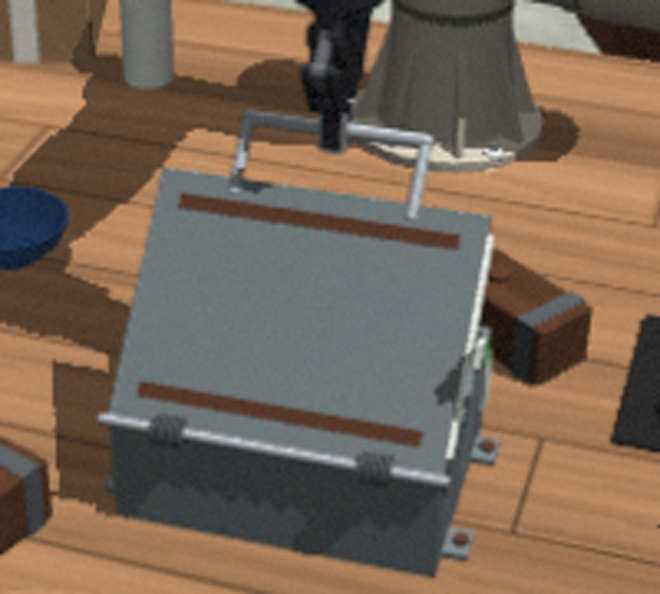

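View pics/t8.png

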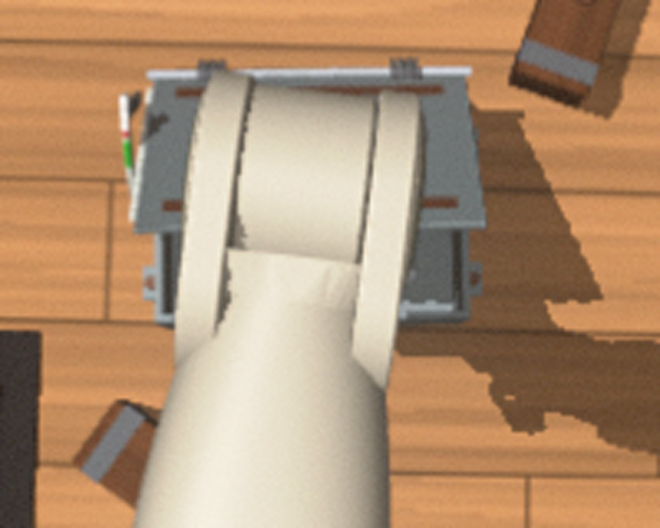

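```bash
python3 - <<'E'
from h import *
a=np.radians(2.3); ex=np.array([np.cos(a),np.sin(a),0]);ey=np.array([-np.sin(a),np.cos(a),0])
bar=np.array([475.4,26,103.5]);H=bar+250*ex
def chk(n,px,yl):
    C,d=ray(n,[px]);d=d[0];t=(yl-(C-H)@ey)/(d@ey);P=C+t*d-H
    print(n,'back',round(-P@ex,1),'up',round(P[2],1),'deg',round(np.degrees(np.arctan2(P[2],-P@ex)),1))
f=lambda x,y,ox,oy:(ox+(x+.5)/3.3-.5,oy+(y+.5)/3.3-.5)
chk('scene',f(430,140,200,110),70);chk('scene',f(249,119,200,110),-70)
chk('scene',f(490,215,200,110),130)
chk('top',f(133,219,170,130),130);chk('top',f(487,225,170,130),-130)
C=cams
s=manip.get_state();print(s['t'],s['tcp_pos'],s['ft_force'],s['opening'])
E
python3 -m crank '[[0,0,0,0,0,0,1],[0,0,0,0,0,0,1],[0,0,0,0,0,0,1],[0,0,0,0,0,0,1],[0,0,0,0,0,0,1],[0,0,0,0,0,0,1]]'
python3 - <<'E'
from h import *
cv2.imwrite('pics/s9.png',cams.get_image('scene')[:,:,::-1])
E
```

```text
scene back 193.4 up 166.0 deg 40.6
scene back 173.9 up 173.4 deg 44.9
scene back 125.2 up 148.2 deg 49.8
top back 131.0 up 126.8 deg 44.1
top back 143.0 up 156.1 deg 47.5
21.15 [549.05344324  27.32015183 262.05747045] [ 1.19771564 -2.64799209 -2.06758333] 0.1140411534046301
t: 21.75
tcp_pos: [549.1, 27.3, 262.0]
ee_rot: [180.0, 0.0, 92.5]
ft_force: [2.2, -2.0, -2.9]
opening: 0.116
```

View pics/s9.png

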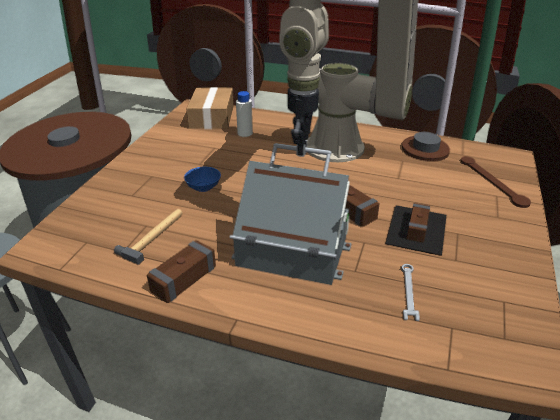

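The lid is steady at about 45° by arm kinematics. The image estimates scatter between 40.6° and 49.8°, averaging 45.4°. The block lies flat on the mat and the bystanders haven't moved. Handing in.

```bash
python3 -c "
from rig import order
print(order.close_job())"
```

```text
the job is handed in; nothing more can be done
None
```

I set the small block flat on the mat, then raised the lid past its balance point and eased it back to about 45°. I handed the job in at about 21.8 s, with the gripper still holding the bar.

- **Block:** it was set down under control. Contact was felt at the expected height, the push was eased off, and then the jaws opened. Later pictures show it lying flat near the mat's centre.
- **Lid:** it went up to about 62°, past the 55° mark. It is now held at about 45°, judged from the arm's position: the bar has risen 176.5 mm and moved 73 mm towards the hinge. The position did not change over the last 0.6 s, and the force readings at the end of each move stayed under about 14 N.
- **Checks that disagreed:** single-camera estimates of the lid angle from five image points scattered from 40.6° to 49.8°, averaging 45.4°. They are sensitive to pixel error, so I relied on the arm's position.
- **Bystanders:** the bowl, wrench and hammer look unmoved in the last picture.

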